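# Gauge and take up the gap under a showcase foot with a taper feeler

## Robot

A 6-joint arm with a two-finger parallel gripper is mounted at the origin on the work surface. World frame = base frame: x ahead of the robot, y to its left, z up, the work surface at z = 0. Lengths are in m, angles in rad, forces in N, time in s.
With the tool pointing down it reaches from about 0.325 to 0.775 m from the base axis. Payload 5.5 kg.
Tool frame: the origin (TCP) lies between the finger pads; the fingertips stand 8 mm ahead of it and the grasp point (between the pads) lies 11 mm behind it (tcp_to_tips is the distance from the TCP to the fingertips, in m); z points along the fingers, y is the direction in which the jaws open and shut (so a half turn about z gives the same grasp; the last joint's range is limited). The gripper opens to 88 mm and grips with 3 to 60 N. Pads are 20 mm wide; open, the fingers measure 115 mm over their backs; the gripper's body (75 mm by 178 mm) begins 61 mm behind the grasp point.
Start: joints at [-1.299, 0.091, 1.231, -0, 1.82, -0.057], TCP at [0.194, -0.568, 0.231] pointing down, gripper open.
Joint ranges: [-2.87, 2.87], [-0.86, 2.18], [0.17, 2.46], [-1.51, 4.65], [0.06, 2.69], [-2.65, 2.65]. Speed limits (rad/s): [2.57, 2.57, 3.01, 3.14, 3.14, 3.14].

## Interface

Orientations are given as a unit quaternion [w, x, y, z].
In Python, from bench import * gives the robot as it stands. Calls block until the motion is done:
- move_to(position, orientation): joint-space move of the TCP to a pose.
- move_l(position, speed=0.15, orientation=None): straight line of the TCP; orientation=None keeps the orientation; speed is the mean speed in m/s.
- movej(angles): joint-space move.
- gripper_open() and close(): open the fingers fully, or close them until they stop; the grip force is fixed at half the most.
- hold(seconds).
- inverse_kinematics(position, orientation): joint angles nearest the present ones, or None.
- state(): the state.
- get_image(name): name is "side" or "top" or "wrist"; returns a dict with "frame" (400x640x3 uint8, blue, green, red), "depth" (400x640 float32, m along the optical axis (not along the pixel's ray), 0 where there is no reading), "camera_matrix" (3x3 intrinsics, pixels), "view" (4x4, takes a point from world to camera coordinates). Camera axes: x right, y up, looking along -z (the intrinsics and any distortion apply to the point x, -y, -z); pixel columns grow to the right and rows downward; lengths in m; the calibration is good to about 2 mm. A picture is of the moment at which its call begins.
A pose or a line that the arm cannot do raises IKError and nothing moves.
- job_done(): hands the job in, once; it reports no verdict.
The state is a dict: "time": time; "joint_pos": joint angles; "dq": joint speeds; "joint_torque": joint torques, N m; "ee_pos": TCP position; "ee_rot": TCP orientation; "ft_force": force on the tool from outside, world axes, zero at the start; "moment": the same for the moment, N m; "finger_gap": finger opening in m.
Only numpy, scipy, OpenCV 4.12 (cv2) and the standard library are available. Lean on these libraries where they do the work, as an engineer would, in place of code of your own. Each camera call takes 0.05 s, during which the arm holds its last target. There are 200 camera calls.

## Task

The red sprung foot of the glass showcase hangs clear of the table. Pick the yellow taper feeler blade up out of the grey tray by its black handle, keep hold of it, lay it flat on the table and slide its thin end squarely in under the middle of the foot, towards the case, until you feel it drag about 8 N more than when it slid free, without forcing it (never 15 N more). Then let go, leaving the blade lodged under the foot, and leave everything else alone.

Things in the scene. Friction and masses are not known exactly. Their poses are not given: they have to be found in the camera images.
- showcase: Fixed wooden showcase with glass box, 144 mm high. Origin: on the tabletop straight below the centre of its red sprung foot. x axis: level, from the foot towards and under the case, the way the blade goes in. The case spans x 35 to 235, y -150 to 150 mm, with a clear space 20 mm high beneath it, open but for legs at x 60 and 210, y beyond +-118 mm.
- foot_bracket (a point): Fixed point on the foot's axis, on top of its aluminium bracket, 43 mm over the table. Bracket 40 mm wide, 6 mm thick, reaching 14 mm out from the axis on the open side; brass screw head above it to at most 68 mm.
- foot_seat (a point): Tabletop point under the foot (same place as the showcase's origin). The foot is a red dome, 12 mm radius; its lowest point hangs 4 to 9.5 mm over this point, different every time and not measured. About 2 N starts it moving up, then 12 N more per mm, 6 mm at most.
- feeler: Yellow taper blade with black handle, about 120 g, loose in the tray. Origin: underside, below the handle's middle. x axis: towards the thin tip; z up. Handle 36 mm long (x -18 to 18), 14 mm thick across y, top 52 mm up, its lowest 13 mm 24 mm wide. Blade x 18 to 128 mm, 24 mm wide, flat below, top sloping evenly from 13 mm to 2 mm thick at the tip. It stays where it is wedged.
- feeler_tip (a point): Underside of the blade's thin end, 128 mm ahead of the feeler's origin. The foot should bear on the blade with 3 to 13 N; the drag felt while it slides is then 1.1 to 1.5 times that (often somewhat less once stopped), so about 8 N over its free sliding is right. Pressing the blade down by hand adds 0.5 to 0.7 of the press.
- tray: Grey open tray that does not move, 250 x 150 mm, 12 mm high, walls and floor 5 mm. Origin: centre of the underside, x along its length. The feeler and a screwdriver lie in it lengthwise.
- screwdriver: Screwdriver, 170 mm, lying in the tray beside the feeler, some 75 mm from it. To be left alone.
- paperweight: Brass paperweight, 64 mm across, 50 mm high, on the table. Origin: centre of the underside. To be left alone.
- pencil_cup: White ceramic cup, 76 mm across, 100 mm high, on the table. Origin: centre of the underside. To be left alone.
Not all that is in view belongs to the job. Of the things shaped like the feeler, the yellow one is meant.

How it is judged:
By the outcome, as a careful person would: the job done as asked, in the order asked, and still so for the second after the job is handed in, with the robot touching nothing.
It also fails if it takes over 48 s, if anything falls off the work surface, if the arm or the gripper's body presses on something with over 40 N, if the wrist force passes 120 N, or if a joint passes its speed limit or range.

## Working session

There is one attempt and no reset: what is moved stays moved. The work goes in short steps, each a Python script; the robot and the scene stay as the last script left them, time stands still between calls to the robot, and variables do not carry over. Pictures are saved under pics/ and viewed, about 8 in all and at most 12, crops included, and the job is handed in when it is done.

```bash
ls; mkdir -p pics; python3 - <<'E'
from bench import *
import cv2,numpy as np
for n in("top","side"):
    d=get_image(n); cv2.imwrite(f"pics/{n}0.png",d["frame"]); np.savez(f"{n}0.npz",**d); print(n,d["camera_matrix"].tolist(),d["view"].round(3).tolist(),[k for k in d])
s=state();print(s)
E
```

```text
pics
top [[365.7053015174466, 0.0, 322.9854614482864], [0.0, 365.7053015174466, 201.6357097359142], [0.0, 0.0, 1.0]] [[-0.03, -0.999, -0.02, -0.078], [0.994, -0.032, 0.109, -0.544], [-0.11, -0.016, 0.994, -0.901], [0.0, 0.0, 0.0, 1.0]] ['frame', 'depth', 'camera_matrix', 'view']
side [[519.4876847584776, 0.0, 317.344288435747], [0.0, 519.4876847584776, 195.53813275760388], [0.0, 0.0, 1.0]] [[-0.96, -0.279, 0.012, 0.485], [0.22, -0.731, 0.646, -0.235], [-0.171, 0.623, 0.763, -1.154], [0.0, 0.0, 0.0, 1.0]] ['frame', 'depth', 'camera_matrix', 'view']
{'time': 0.1, 'joint_pos': array([-1.29869033e+00,  9.18012545e-02,  1.23177501e+00, -2.44684222e-05,
        1.81984412e+00, -5.67109151e-02]), 'dq': array([-0.00057679, -0.00225519, -0.0028905 , -0.00127776, -0.00043866,
       -0.00087241]), 'joint_torque': array([ 2.46726755e-03, -4.47860956e+01, -4.07567453e+01,  6.99414429e-02,
        2.84760405e-02, -1.36825252e-04]), 'ee_pos': array([ 0.19366571, -0.56759917,  0.22960399]), 'ee_rot': array([-9.07292917e-04,  9.86515425e-01,  1.63665762e-01, -1.10021381e-04]), 'ft_force': array([ 0.18436221,  0.42251045, -0.36336205]), 'moment': array([-0.01223266, -0.03894859,  0.04292572]), 'finger_gap': 0.08780175684338448}
```

View pics/top0.png

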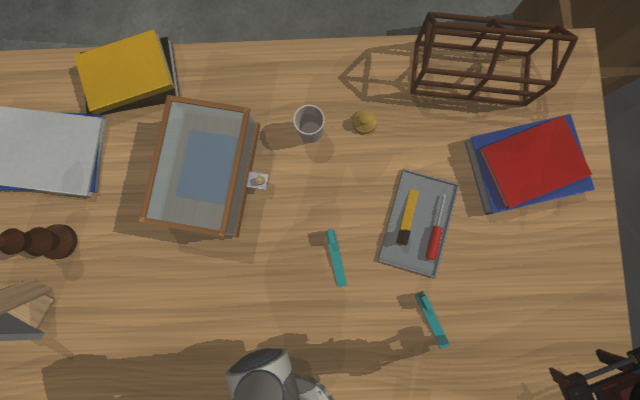

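View pics/side0.png

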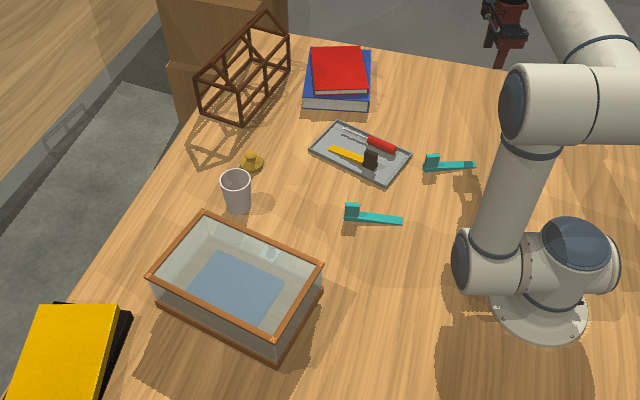

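Feeler-shaped things in the top view are a yellow blade with black handle in the tray (408,215), and teal ones on the table at (336,258) and (432,320). Only the yellow one in the tray fits the description. The foot and bracket are at about (258,181), with the case to their left. Next I'll measure and make an enlarged crop.

```bash
cat > h.py <<'E'
import numpy as np,cv2
def cloud(d):
    K=d["camera_matrix"];Z=d["depth"];v,u=np.indices(Z.shape)
    p=np.stack([(u-K[0,2])/K[0,0]*Z,-(v-K[1,2])/K[1,1]*Z,-Z],-1)
    V=d["view"];return (p-V[:3,3])@V[:3,:3]      # R^T(p-t)
def project(d,P):
    c=np.asarray(P)@d["view"][:3,:3].T+d["view"][:3,3];K=d["camera_matrix"]
    return np.stack([K[0,0]*c[...,0]/-c[...,2]+K[0,2],-K[1,1]*c[...,1]/-c[...,2]+K[1,2]],-1)
def yellow(d):
    h=cv2.cvtColor(d["frame"],cv2.COLOR_BGR2HSV);return cv2.inRange(h,(20,150,90),(32,255,255))>0
def quat(yaw):  # tool down, tool y axis perpendicular to heading yaw (tool x along heading)
    return np.array([0,np.cos(yaw/2),np.sin(yaw/2),0.])
E
python3 - <<'E'
from h import *
d=dict(np.load("top0.npz"));P=cloud(d)
m=yellow(d);m[:,:380]=0;m[:, 430:]=0;m[:150]=0;m[270:]=0
q=P[m];c=q.mean(0);w=np.linalg.svd((q-c)[:,:2],full_matrices=False)[2][0];t=(q-c)[:,:2]@w
print("blade",len(q),c.round(4),w.round(3),t.min(),t.max())
for b in np.linspace(t.min(),t.max(),6)[:-1]:
    s=(t>=b)&(t<b+.02);print(b.round(3),q[s].mean(0).round(4))
print("handle top",P[234:246:2,400:409:2,:].round(3)[:,:, :].tolist())
print("table z",P[300,200],P[330,550])
# bracket
R=P[165:200,240:275];s=(R[...,2]>.035)&(R[...,2]<.05);print("bracket",s.sum(),R[s].mean(0),R[s].min(0),R[s].max(0))
# rim
R=P[85:250,120:265];s=(R[...,2]>.137)&(R[...,2]<.152);X=R[s][:,:2].astype(np.float32);r=cv2.minAreaRect(X*1000);print("rim",s.sum(),R[s][:,2].mean(),r)
for nm,(u,v) in dict(cup=(309,122),pw=(365,122)).items(): print(nm,P[v-14:v+14,u-14:u+14].reshape(-1,3).mean(0))
f=d["frame"];a=cv2.resize(f[160:290,340:470],None,fx=4,fy=4,interpolation=2);
cv2.imwrite("pics/crop0.png",a)
E
```

```text
blade 366 [ 0.515  -0.3144  0.0141] [-0.925  0.381] -0.05587888029670551 0.14794457166438504
-0.056 [ 0.5582 -0.3293  0.0069]
-0.015 [ 0.5197 -0.3166  0.0107]
0.026 [ 0.4806 -0.3038  0.0152]
0.066 [nan nan nan]
0.107 [nan nan nan]
handle top [[[0.454, -0.287, 0.019], [0.454, -0.288, 0.038], [0.453, -0.29, 0.057], [0.453, -0.295, 0.053], [0.453, -0.299, 0.057]], [[0.449, -0.286, 0.022], [0.448, -0.286, 0.048], [0.448, -0.29, 0.056], [0.448, -0.294, 0.057], [0.448, -0.299, 0.057]], [[0.444, -0.285, 0.029], [0.444, -0.285, 0.054], [0.443, -0.289, 0.056], [0.443, -0.294, 0.057], [0.443, -0.31, 0.003]], [[0.439, -0.283, 0.035], [0.439, -0.284, 0.055], [0.439, -0.289, 0.055], [0.438, -0.294, 0.054], [0.438, -0.31, 0.003]], [[0.434, -0.282, 0.042], [0.434, -0.284, 0.056], [0.434, -0.289, 0.057], [0.434, -0.294, 0.056], [0.433, -0.309, 0.004]], [[0.429, -0.289, 0.003], [0.429, -0.291, 0.016], [0.429, -0.291, 0.045], [0.429, -0.293, 0.055], [0.428, -0.309, 0.002]]]
table z [ 0.30096934  0.22933416 -0.00160955] [ 0.20400889 -0.65223079 -0.00229602]
bracket 328 [0.59856355 0.08006803 0.04287104] [0.5523522  0.04476504 0.03538889] [0.64064834 0.10999597 0.04990759]
rim 9340 0.13973878634880268 ((625.5196533203125, 194.2921142578125), (198.4608917236328, 300.53741455078125), 78.45124053955078)
cup [ 0.74565304 -0.06403834  0.05021594]
pw [ 0.75225567 -0.21007744  0.01535755]<stdin>:7: RuntimeWarning: Mean of empty slice.
  ret = um.true_divide(
```

View pics/crop0.png

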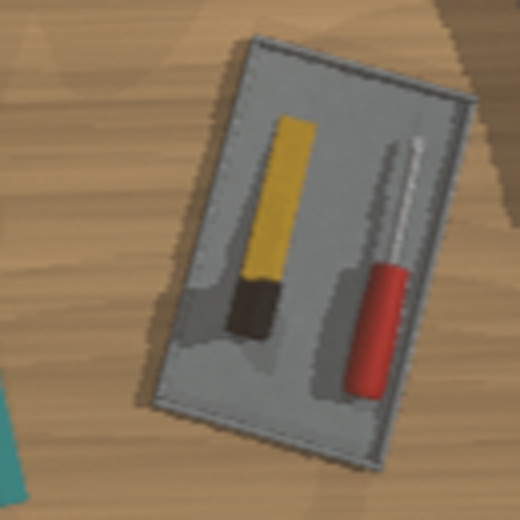

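The crop confirms it: yellow blade with its tip at crop (298,118), black handle at (255,308), and the screwdriver separate at (385,300). Next is a closer look from the wrist over the tray.

```bash
python3 - <<'E'
from bench import *
from h import *
p=np.array([.441,-.293,.25]);y=np.radians(-18.2)
for pp,yy in((p,y),([.565,-.10,.15],np.radians(78.45)),([.585,-.0,.03],np.radians(78.45))):print(inverse_kinematics(pp,quat(yy)))
move_to(p,quat(y));d=get_image("wrist");np.savez("w1.npz",**d);cv2.imwrite("pics/w1.png",d["frame"])
P=cloud(d);m=yellow(d)&(P[...,2]<.03);q=P[m];t=q[:,:2];
print(m.sum(),cv2.minAreaRect((t*1000).astype(np.float32)))
m=(P[...,2]>.045)&(P[...,2]<.065);print(m.sum(),P[m].mean(0),cv2.minAreaRect((P[m][:,:2]*1000).astype(np.float32)))
print(state()["time"],state()["ft_force"],d["view"].round(3).tolist())
E
```

```text
[-6.50691448e-01 -9.39165937e-02  1.38122057e+00 -4.44089210e-16
  1.85428868e+00  1.23775480e+00]
[-2.34467752e-01  1.94067970e-02  1.44736964e+00 -4.44089210e-16
  1.67481622e+00 -3.28822231e-02]
[-5.81524283e-02  1.05316566e-01  1.57321419e+00 -4.44089210e-16
  1.46306190e+00  1.43433100e-01]
1832 ((516.7068481445312, -315.01434326171875), (23.697017669677734, 110.18861389160156), 72.59967803955078)
4794 [ 0.5135311  -0.41683687  0.05009762] ((478.6815490722656, -248.78665161132812), (713.9427490234375, 333.494140625), 71.74482727050781)
1.5333 [-0.72869503 -0.17440434 -0.58145267] [[-0.313, -0.95, 0.001, -0.139], [0.917, -0.303, -0.261, -0.458], [0.248, -0.081, 0.965, -0.543], [0.0, 0.0, 0.0, 1.0]]
```

View pics/w1.png

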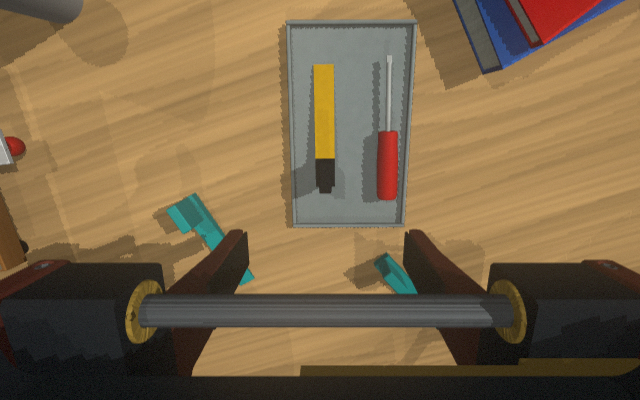

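Wrist view: feeler handle at (325,175), blade tip at (324,66), screwdriver handle at (388,165). The foot's red dome and bracket are at the left edge (12,148). I'll check the screwdriver clearance, then grasp.

```bash
python3 - <<'E'
from bench import *
from h import *
d=dict(np.load("w1.npz"));P=cloud(d);h=cv2.cvtColor(d["frame"],cv2.COLOR_BGR2HSV)
m=((h[...,0]<8)|(h[...,0]>172))&(h[...,1]>150);m[:125]=0;m[205:]=0;m[:,:370]=0;m[:,402:]=0
y=np.radians(-17.5);u=np.array([np.cos(y),np.sin(y)]);n=np.array([-u[1],u[0]])
o=np.array([.4471,-.2930]);q=P[m];l=(q[:,:2]-o);print("sd lateral",np.percentile(l@n,[1,50,99]),"along",np.percentile(l@u,[1,99]),"z",q[:,2].max())
K=P[60:195,300:350].reshape(-1,3);K=K[(K[:,2]>.05)&(K[:,2]<.06)];print("handle top lat",np.percentile((K[:,:2]-o)@n,[2,98]),"along",np.percentile((K[:,:2]-o)@u,[2,98]),len(K))
B=P[65:155,300:350].reshape(-1,3);B=B[(B[:,2]>.008)&(B[:,2]<.022)];print("blade lat",np.percentile((B[:,:2]-o)@n,[2,98]),"along",np.percentile((B[:,:2]-o)@u,[2,98]))
E
```

```text
sd lateral [-0.08959276 -0.07620613 -0.06588303] along [-0.03263067  0.04925909] z 0.4047968093873202
handle top lat [-0.00628678  0.00647682] along [-0.01593822  0.01839699] 371
blade lat [-0.01156249  0.01142091] along [0.0243409  0.12433245]
```

```bash
python3 - <<'E'
from bench import *
from h import *
q=quat(np.radians(-17.5));o=[.4471,-.2930]
move_to([*o,.11],q);move_l([*o,.029],.08);f0=state()["ft_force"];close();s=state();print(f0,s["ft_force"],s["finger_gap"],s["time"])
move_l([*o,.15],.12);s=state();print(s["ft_force"],s["finger_gap"],s["ee_pos"])
y=np.radians(78.45);u=np.array([np.cos(y),np.sin(y)]);F=np.array([.5985,.062])
move_to([*(F-.175*u),.15],quat(y));hold(.2);s=state();print(s["ft_force"],s["finger_gap"],s["ee_pos"],s["time"])
for n in("wrist","top","side"):
    d=get_image(n);np.savez(n+"2.npz",**d);cv2.imwrite(f"pics/{n}2.png",d["frame"])
    if n=="side":
        x,yy=project(d,[*F,.03]).astype(int);print(x,yy)
E
```

```text
[ 0.65508213 -0.63633757  0.27337686] [-0.2441882  -1.14411976 -0.49065592] 0.014369450389458567 4.4333
[ 0.61270392  0.21917846 -1.297063  ] 0.013680601537097421 [ 0.446712   -0.29270729  0.14879258]
[ 0.01828582  0.08474092 -0.50874715] 0.014093295502093045 [ 0.56324624 -0.11019322  0.15002327] 6.9583
271 251
```

View pics/wrist2.png

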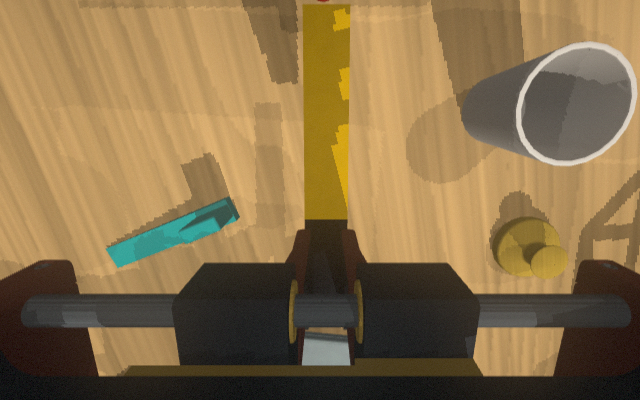

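View pics/top2.png

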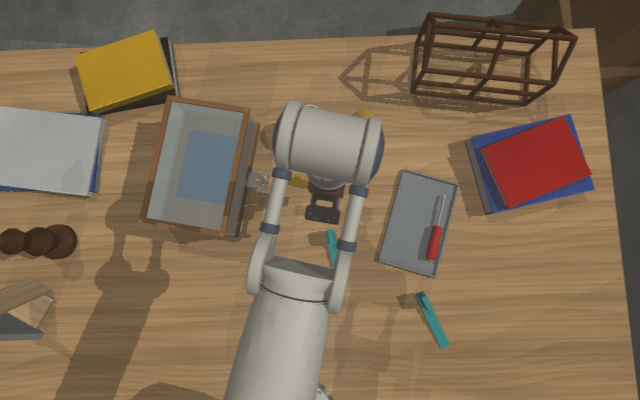

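Wrist view: the blade is held straight (columns 303–350, tip at row 4) and the foot's red just shows at (322,0), nearly in line. The top view shows the tray with only the screwdriver left. I'll refine the foot position from the earlier frames.

```bash
python3 - <<'E'
from h import *
y=np.radians(78.45);u=np.array([np.cos(y),np.sin(y)]);n=np.array([-u[1],u[0]]);F=np.array([.5985,.062])
def loc(q):return np.c_[(q[:,:2]-F)@u,(q[:,:2]-F)@n,q[:,2]]
d=dict(np.load("top0.npz"));L=loc(cloud(d).reshape(-1,3))
m=(abs(L[:,2]-.042)<.005)&(abs(L[:,0])<.034)&(abs(L[:,1])<.04);print("top bracket",m.sum(),np.percentile(L[m],[2,50,98],axis=0).round(4).tolist())
m=(L[:,2]>.05)&(L[:,2]<.075)&(abs(L[:,0])<.02)&(abs(L[:,1])<.03);print("screw",m.sum(),np.percentile(L[m],[5,50,95],axis=0).round(4).tolist())
# case rim fit: side facing foot
m=(L[:,2]>.13)&(L[:,2]<.15)&(L[:,0]>.0)&(L[:,0]<.3)&(abs(L[:,1])<.2);print("rim",np.percentile(L[m],[.5,99.5],axis=0).round(4).tolist())
e=[]
for b in np.arange(-.13,.13,.02):
    k=m&(abs(L[:,1]-b)<.01);e.append((b,L[k,0].min(),L[k,0].max()))
e=np.array(e);print("edge slopes deg",[np.degrees(np.polyfit(e[:,0],e[:,i],1)[0]).round(2) for i in(1,2)],e[:,1].round(4))
for f in("w1.npz","wrist2.npz","side2.npz"):
    d=dict(np.load(f));P=cloud(d);h=cv2.cvtColor(d["frame"],cv2.COLOR_BGR2HSV)
    L=loc(P.reshape(-1,3));r=(((h[...,0]<8)|(h[...,0]>172))&(h[...,1]>140)).ravel()
    k=r&(abs(L[:,0])<.04)&(abs(L[:,1])<.04)&(L[:,2]<.045);print(f,"red",k.sum(),np.percentile(L[k],[3,50,97],axis=0).round(4).tolist() if k.sum() else "")
    k=(~r)&(abs(L[:,0])<.034)&(abs(L[:,1])<.04)&(L[:,2]>.035)&(L[:,2]<.047);print("  bracket",k.sum(),np.percentile(L[k],[3,50,97],axis=0).round(4).tolist() if k.sum() else "")
    b=yellow(d)&(P[...,2]>.1)&(P[...,2]<.2)
    if f[:2]=="wr": b=loc(P[b]);print("blade",len(b),[(c.round(3),np.percentile(b[abs(b[:,0]-c)<.008][:,1],[2,98]).round(4).tolist()) for c in(-.14,-.12,-.1,-.08,-.06)],b[:,0].max())
E
```

```text
top bracket 239 [[-0.014, -0.0193, 0.0387], [0.014, 0.0016, 0.0419], [0.0335, 0.0196, 0.0454]]
screw 64 [[-0.0099, -0.0078, 0.0567], [-0.0012, 0.0012, 0.0626], [0.0081, 0.0097, 0.0653]]
rim [[0.0365, -0.1482, 0.1346], [0.2318, 0.1488, 0.1458]]
edge slopes deg [np.float64(-0.03), np.float64(0.06)] [0.0362 0.0364 0.0362 0.036  0.0361 0.0359 0.0358 0.0358 0.0362 0.0361
 0.0358 0.0362 0.0362]
w1.npz red 258 [[-0.0127, -0.0107, 0.0156], [-0.0091, -0.0005, 0.0239], [-0.0031, 0.0093, 0.0296]]
  bracket 277 [[-0.0154, -0.0156, 0.0378], [-0.0133, 0.0063, 0.0425], [-0.0051, 0.0182, 0.0447]]
wrist2.npz red 8 [[-0.0119, -0.0027, 0.0176], [-0.0117, -0.0001, 0.0194], [-0.0112, 0.0026, 0.02]]
  bracket 0 Traceback (most recent call last):
  File "<stdin>", line 19, in <module>
AttributeError: 'float' object has no attribute 'round'
```

```bash
cat >> h.py <<'E'
y=np.radians(78.45);u=np.array([np.cos(y),np.sin(y)]);n=np.array([-u[1],u[0]]);F=np.array([.5985,.062])
def ft(b,k=4):
    a=[]
    for _ in range(k): a.append(b.state()["ft_force"]);b.hold(.02)
    a=np.mean(a,0);return np.array([a[:2]@u,a[:2]@n,a[2]])
E
python3 - <<'E'
import bench as b
from h import *
p=F-.175*u
b.move_l([*p,.034],.12);b.hold(.2);f0=ft(b,8);np.save("f0.npy",f0);s=b.state();print("hover",f0.round(2),s["ee_pos"],s["time"])
z=.027
while z>.018:
    b.move_l([*p,z],.02);f=ft(b)-f0;print(round(z,4),f.round(2),b.state()["ee_pos"][2].round(4))
    if f[2]>2:break
    z-=.0007
print(b.state()["time"],b.state()["moment"])
E
```

```text
hover [ 0.18 -0.   -1.33] [ 0.56367855 -0.10950585  0.03444672] 8.5583
0.027 [ 0.13 -0.14  0.38] 0.027
0.0263 [-0.21  0.25 -0.07] 0.0263
0.0256 [ 0.03 -0.23  0.47] 0.0256
0.0249 [0.13 0.37 0.23] 0.0249
0.0242 [-0.37 -0.3   0.93] 0.0242
0.0235 [-0.04  1.26  3.56] 0.024
10.7083 [ 0.00701485  0.19081611 -0.00248718]
```

```bash
cat > slide.py <<'E'
import bench as b, sys
from h import *
f0=np.load("f0.npy");z=.0238
def go(x,v=.02): b.move_l([*(F+x*u),z],v)
base=[];x=-.173
for x in(-.160,-.145,-.130,-.122,-.116,-.112):
    go(x,.04);f=ft(b)-f0;base.append(f);print(x,f.round(2),b.state()["ee_pos"].round(4),round(b.state()["time"],2))
    if f[0]<-9:sys.exit("unexpected")
base=np.mean(base[1:],0);np.save("base.npy",base);print("base",base.round(2))
while x<-.040:
    d=ft(b)-f0-base
    if -d[0]>4: d=ft(b,8)-f0-base
    if -d[0]>1.5: print(round(x,4),d.round(2),b.state()["ee_pos"][2].round(4),round(b.state()["time"],2))
    if -d[0]>6.3 or b.state()["time"]>36: break
    x+=.002 if -d[0]<1.3 else .0007
    go(x)
print("stop",x,(ft(b,8)-f0-base).round(2),b.state()["ee_pos"],b.state()["time"],b.state()["finger_gap"])
E
python3 slide.py
```

```text
-0.16 [ 2.26 -0.43  4.22] [ 0.5668 -0.0939  0.024 ] 11.3
-0.145 [0.41 0.15 5.25] [ 0.5697 -0.0796  0.024 ] 11.89
-0.13 [-1.7  0.2  6.6] [ 0.5727 -0.0647  0.024 ] 12.48
-0.122 [-1.55 -0.29  6.59] [ 0.5743 -0.0567  0.024 ] 12.9
-0.116 [-0.79 -0.01  6.35] [ 0.5755 -0.0509  0.024 ] 13.27
-0.112 [-1.9  -0.43  6.4 ] [ 0.5763 -0.0471  0.024 ] 13.58
base [-1.11 -0.07  6.24]
-0.11 [-1.81 -0.28  0.21] 0.024 13.97
-0.1093 [-2.94  0.21  0.49] 0.024 14.28
-0.1086 [-2.75  0.49  0.01] 0.024 14.6
-0.1079 [-2.86  0.18  0.75] 0.024 14.92
-0.1072 [-3.16  0.2   0.61] 0.024 15.23
-0.1065 [-2.75 -0.02  0.66] 0.0239 15.55
-0.1058 [-3.21  0.48  0.46] 0.024 15.87
-0.1051 [-3.45 -0.1   0.33] 0.024 16.18
-0.1044 [-2.78 -0.17  0.67] 0.024 16.5
-0.1037 [-2.79  0.17  0.18] 0.024 16.82
-0.103 [-3.71  0.14  0.27] 0.024 17.13
-0.1023 [-3.   -0.   -0.27] 0.024 17.45
-0.1016 [-3.08  0.17  0.27] 0.024 17.77
-0.1009 [-2.87  0.05  0.67] 0.024 18.08
-0.1002 [-3.12 -0.27  0.73] 0.024 18.4
-0.0995 [-3.11 -0.38  0.65] 0.024 18.72
-0.0988 [-3.06  0.    0.13] 0.024 19.03
-0.0981 [-3.16 -0.58  0.3 ] 0.024 19.35
-0.0974 [-2.78  
[... 666 characters left out ...]
5 [-2.71  0.21  0.32] 0.024 25.05
-0.0848 [-3.63 -0.14  0.12] 0.024 25.37
-0.0841 [-3.2  -0.04  0.46] 0.024 25.68
-0.0834 [-3.15  0.32  0.37] 0.024 26.0
-0.0827 [-2.96 -0.08  0.56] 0.024 26.32
-0.082 [-3.2   0.38  0.54] 0.024 26.63
-0.0813 [-3.23  0.1   0.54] 0.024 26.95
-0.0806 [-3.16 -0.15  0.71] 0.024 27.27
-0.0799 [-2.59  0.18  0.39] 0.024 27.58
-0.0792 [-2.84  0.01  0.07] 0.024 27.9
-0.0785 [-3.6   0.14  0.24] 0.024 28.22
-0.0778 [-4.38 -0.11  0.42] 0.024 28.67
-0.0771 [-5.41  0.24  0.65] 0.024 29.12
-0.0764 [-5.99 -0.09  0.41] 0.024 29.57
-0.0757 [-6.95 -0.26  0.51] 0.024 30.02
stop -0.0756999999999997 [-6.84  0.22  0.7 ] [ 0.58322681 -0.01319257  0.02397849] 30.15 0.013385665278837375
```

The true free-slide drag at this press is −3.0 relative to that early base, so the blade is only about 3.9 N over. I'll continue to about 7.5 N.

```bash
python3 - <<'E'
import bench as b
from h import *
f0=np.load("f0.npy")+np.load("base.npy")+np.array([-3.0,0,.45]);z=.0238;x=-.0757
while b.state()["time"]<36:
    x+=.0007;b.move_l([*(F+x*u),z],.02);d=ft(b,6)-f0;print(round(x,4),d.round(2),round(b.state()["time"],2))
    if -d[0]>7.3:break
d=b.get_image("wrist");cv2.imwrite("pics/w3.png",d["frame"]);print(b.state()["time"])
E
```

```text
-0.075 [-4.59  0.14  0.52] 30.5
-0.0743 [-5.38 -0.12  0.11] 30.85
-0.0736 [-5.44  0.01  0.57] 31.2
-0.0729 [-6.42 -0.    0.59] 31.55
-0.0722 [-7.08 -0.15  0.56] 31.9
-0.0715 [-7.78  0.09  0.79] 32.25
32.3
```

View pics/w3.png

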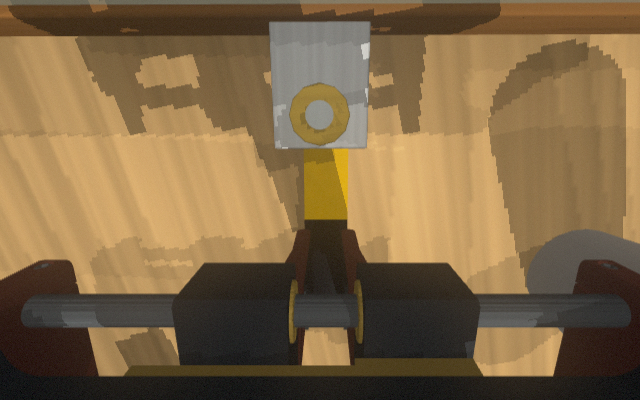

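The wrist view shows the blade under the bracket, columns 304–348. The screw head is centred at (320,115), so they line up within about 2 mm, and the drag is 7.8 N over free sliding. Releasing.

```bash
python3 - <<'E'
import bench as b
from h import *
x=-.0715;b.gripper_open();s=b.state();print(s["finger_gap"],s["ft_force"],s["time"])
b.move_l([*(F+x*u),.13],.12);b.move_l([*(F-.16*u),.2],.2);b.hold(.3)
d=b.get_image("wrist");P=cloud(d);cv2.imwrite("pics/w4.png",d["frame"]);print(b.state()["time"],b.state()["ft_force"])
L=np.c_[(P.reshape(-1,3)[:,:2]-F)@u,(P.reshape(-1,3)[:,:2]-F)@n,P.reshape(-1,3)[:,2]]
k=yellow(d).ravel()&(abs(L[:,1])<.03)&(L[:,2]<.03)&(L[:,0]<0)&(L[:,0]>-.08);print("blade",np.percentile(L[k],[3,50,97],axis=0).round(4).tolist())
k=(L[:,2]>.045)&(L[:,2]<.06)&(L[:,0]<-.03)&(L[:,0]>-.12)&(abs(L[:,1])<.03);print("handle top",np.percentile(L[k],[3,50,97],axis=0).round(4).tolist())
k=(L[:,2]>.055)&(L[:,2]<.07)&(abs(L[:,0])<.02)&(abs(L[:,1])<.03);print("screw",np.percentile(L[k],[3,50,97],axis=0).round(4).tolist())
E
```

```text
0.08790126332199794 [ 0.15511284 -1.02369227 -0.21538672] 33.5
35.6 [-0.57242819  0.12884543  0.12040184]
blade [[-0.053, -0.0143, 0.0084], [-0.0309, -0.0031, 0.0114], [-0.0099, 0.0091, 0.0142]]
handle top [[-0.0905, -0.0086, 0.0509], [-0.0735, -0.0021, 0.0527], [-0.0577, 0.0044, 0.0541]]
screw [[-0.0104, -0.0096, 0.0576], [-0.0021, -0.0004, 0.0637], [0.0062, 0.0094, 0.0664]]
```

View pics/w4.png

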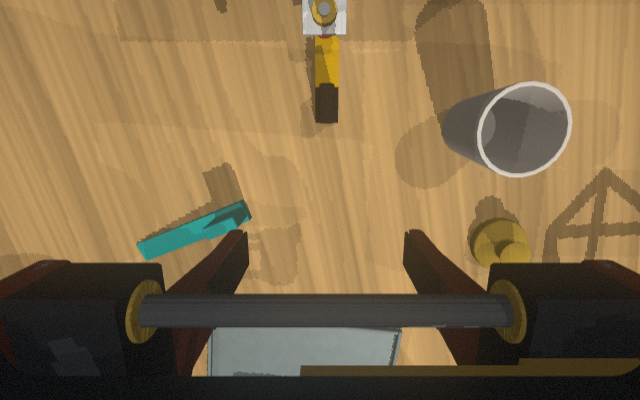

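The blade is lodged, upright and square. The handle is at (327,103) and the bracket at (325,15), about 2 mm off-centre. The cup, paperweight and teal items look undisturbed, and the gripper is clear.

```bash
python3 -c "
from bench import *
job_done()"
```

```text
the job is handed in; nothing more can be done
```

I picked the yellow feeler up by its handle, laid it flat on the table and slid it in under the foot. I stopped at about 7.8 N over its free sliding drag, let go and backed off. The job was handed in at about 36 s of the 48 s allowed.

- **Placing:** a wrist picture after release shows the blade still lodged under the foot. It is about 2 mm off the foot's centre line and within about 1° of square.
- **Free-drag baseline:** my first figure was about 3 N too low, because the reading had not settled. I stopped early because of it, saw the steady drag over the next 30 mm, corrected the baseline, and pushed on another 4 mm.
- **Drag reading:** I took the drag at short stops while sliding, so the true sliding drag may be slightly higher than 7.8 N. I was also pressing down with about 6–7 N throughout, which the corrected baseline allows for.
- **Other items:** the cup, the paperweight and the nearer teal blade are in view and look undisturbed. I did not take a last picture of the screwdriver or the far teal blade. The screwdriver was seen in place in the tray after the pick-up.

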